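# Free the bore gauge and hold the probe rod in its guide

## Task

A setting ring was left lying over the guide hole of the gauge stand: hang it by its hole on the free post and let go of it. Then draw the probe rod out of its wooden block and lower it upright through the guide hole without ever touching the gauge stand, and finish while still holding it there, still and centred in the hole, its tip about half-way between the underside of the guide plate and the anvil below. Leave the other things on the bench where they are.

Things in the scene. Friction and masses are not known exactly. Their poses are not given: they have to be found in the camera images.
- gauge: the gauge stand, fixed to the bench: dark base 130 x 130 x 14 mm, four columns of 16 mm diameter at 43 mm each way from the middle, carrying a square aluminium guide plate 110 x 110 mm, 25 mm thick, its top 105 mm above the bench, with one vertical through hole of 26 mm diameter in its middle. Origin: middle of the underside; z up
- bore_top (a point): centre of the guide hole's mouth, on the top face of the guide plate (105 mm above the bench)
- bore_bottom (a point): centre of the guide hole on the underside of the guide plate (80 mm above the bench); z up
- anvil_top (a point): centre of the anvil's top: a steel disc 44 mm across under the hole, its top 30 mm above the bench, so 50 mm below the underside of the plate
- ring_center (a point): the setting ring, loose, plain steel: 52 mm outside, 22 mm hole, 22 mm thick, about 0.3 kg. At the start it lies flat on the guide plate, partly over the guide hole. Point at its centre, half-way up; z is its axis
- ring: the same setting ring, origin at the centre of its underside (11 mm below the centre)
- peg_free: the post stand with the free post, fixed: round base 80 mm across and 12 mm thick, column 30 mm across up to 60 mm (the seat on which a ring rests), then a bare pin of 12 mm diameter up to 110 mm above the bench. Origin: middle of the underside
- peg_seat (a point): on the axis of the free post, at the seat (60 mm above the bench); z up. A ring hung there has its centre 11 mm above this point
- peg_tip (a point): top of the free post's pin, 110 mm above the bench
- peg_full: the other post stand, of the same shape, but filled: two rings locked under a nut, 121 mm high over all; nothing fits on it. The free and the full stand and the wooden block swap places from one start to the next
- holder: wooden block 60 x 60 mm, 100 mm high, fixed, with a vertical through hole of 16 mm diameter in which the probe rod hangs. Origin: middle of the underside
- rod_grip (a point): the probe rod, loose, about 0.15 kg, 150 mm long, stands upright in the wooden block at the start. Upper part: black round handle 24 mm across, 60 mm long, its shoulder resting on the block's top; lower part: steel stem 12 mm across, 90 mm long. Point at the middle of the handle (at the start 130 mm above the bench), on the axis; z runs along the rod, up
- rod_tip (a point): lower end of the probe rod's stem, on its axis, 120 mm below the middle of the handle
- rod: the same probe rod, origin at the lower end of the stem, z along the rod, up
- holder_a: bystander, leave alone: lathe tool holder, dark steel block 50 x 50 x 42 with a square bar through it (90 long in all), lying about on the bench (mm); origin: middle of the underside
- holder_b: bystander, leave alone: a second tool holder like the first (mm); origin: middle of the underside
- chuck_key: bystander, leave alone: T-shaped chuck key, lying, 120 long and 110 over its bar, 20 high (mm); origin: middle of the underside
- vblock: bystander, leave alone: steel V-block 50 x 70 x 42 (mm); origin: middle of the underside
- brush: bystander, leave alone: wooden-handled brush, lying flat, about 200 long (mm); origin: middle of the underside
- tray: bystander, leave alone: grey parts tray 100 x 150 x 30 with turned parts in it (mm); origin: middle of the underside
Mind the look-alikes: they are no part of the job. Leave any black or green look-alike of the ring alone.

How it is judged:
On the way:
1. the setting ring hangs flat on the free post and is let go of (horizontal distance between ring_center and peg_seat below 0.008 m and z of ring_center in the frame of peg_seat between 0.005 and 0.018 m and angle between ring_center's own z axis and vertical below 0.15 rad and contact force between the fingers and ring below 0.1 N), for 0.3 s.
At the end, for the whole second after the job is handed in: Ring let go, flat on the free post's seat (within 8 mm of its axis, centre 5 to 18 mm above). Gripper still holds the rod, at rest, within 4 degrees of upright, through the guide hole: tip within 4.5 mm of the axis, 10 to 40 mm below the plate (gap 50), touching nothing of the gauge (all of step 1 and horizontal distance between rod_tip and bore_bottom below 0.0045 m and horizontal distance between rod_grip and bore_top below 0.01 m and angle between rod_grip's own z axis and vertical below 0.07 rad and z of rod_tip in the frame of bore_bottom between -0.04 and -0.01 m and contact force between the fingers and rod above 1 N and contact force between rod and gauge below 0.1 N and linear speed of rod below 0.015 m/s); the arm keeps its last pose, push and grip.
It fails at once if the probe rod touches the gauge stand (contact force between rod and gauge above 0.3 N).
It fails at once if a bystander is moved by more than 30 mm (distance of any of holder_a, holder_b, chuck_key, vblock, brush, tray from where it was at the start of the episode above 0.03 m).
It also fails if it takes over 64 s, if anything falls off the work surface, if the arm or the gripper's body presses on something with over 40 N, if the wrist force passes 120 N, or if a joint passes its speed limit or range.

## Robot

A 7-joint arm with a two-finger parallel gripper is mounted at the origin on the work surface. World frame = base frame: x ahead of the robot, y to its left, z up, the work surface at z = 0. Lengths are in m, angles in rad, forces in N, time in s.
With the tool pointing down it reaches from about 0.4 to 0.85 m from the base axis. Payload 4.5 kg.
Tool frame: the origin (TCP) lies on the centre line of the jaws, within the pads' length; the fingertips stand 25 mm ahead of it and the grasp point (between the pads) lies 6 mm ahead of it; z points along the fingers, y is the direction in which the jaws open and shut (so a half turn about z gives the same grasp; the last joint's range is limited). The gripper opens to 88 mm and grips with 3 to 60 N. Pads are 18 mm wide; open, the fingers measure 123 mm over their backs; the gripper's body (75 mm by 187 mm) begins 45 mm behind the grasp point.
Start: joints at [-1.211, 0.689, -0.195, 1.565, 0.157, 0.902, -0.215], TCP at [0.2, 0.592, 0.264] pointing down, gripper open.
Joint ranges: [-3.01, 3.01], [-0.46, 2.08], [-1.47, 1.51], [0.13, 2.56], [-1, 4.14], [0.04, 2.09], [-2.66, 2.66]. Speed limits (rad/s): [2.57, 2.57, 3.14, 3.14, 3.14, 3.14, 3.14].

## Interface

Orientations are given as a unit quaternion [x, y, z, w].
In Python, from plant import r, eyes gives the robot as it stands.
- The arm moves only by the tool servo_tool, never from a script. Its argument "deltas" is a list of rows, each an object of numbers: "dx", "dy", "dz": the shift along the tool's x, y, z in units of 60 mm (1.0 is 60 mm); "ax", "ay", "az": the turn, a rotation vector about the tool's x, y, z in units of 6 degrees (1.0 is 6 degrees); "hand": the finger opening in mm, from 0 to 88.1. A call has 1 to 10 rows; each row is the pose to reach, as a shift and turn from the pose commanded when the call began, along the tool's axes at that moment; what a row does not reach only later rows make up. A row lasts 1/8 s, in which the tool goes at most 62.5 mm and 10.7 degrees, less where a joint would pass 70% of its speed; a pose out of reach is approached as far as the arm can. A call with a gripper value outside its range is refused whole. The fingers move at their own pace and stop on an object; "newtons" is the grip in N (left out, the last holds). Time passes only in rows, so rows that repeat a pose let the fingers close. It gives the time, the measured TCP pose, the force and the opening at its end, in the units of the state.
- r.get_state(): the state, without advancing time (a new reading comes with each control period).
- eyes.snapshot(name): name is "side" or "top"; returns (picture, depth): 480x640x3 uint8, red, green, blue; 480x640 float32, m along the optical axis (not along the pixel's ray), 0 where there is no reading.
- eyes.camera_model(name): a dict with "fx", "fy", "cx", "cy" (pixels), "pose" (4x4, takes a point from camera to world coordinates). Camera axes: x right, y up, looking along -z (the intrinsics and any distortion apply to the point x, -y, -z); pixel columns grow to the right and rows downward; lengths in m; the calibration is good to about 2 mm. A picture is of the moment at which its call begins. camera_model takes no time and is no camera call.
- r.finish_job(): hands the job in, once; it reports no verdict.
The state is a dict: "clock": time; "q": joint angles; "qd": joint speeds; "joint_torque": joint torques, N m; "tool_pos": TCP position; "eef_rot": TCP orientation; "contact_force": force on the tool from outside, world axes, zero at the start; "moment": the same for the moment, N m; "opening": opening from 0.0 (shut) to 1.0 (fully open).
Only numpy, scipy, OpenCV 4.12 (cv2) and the standard library are available. Lean on these libraries where they do the work, as an engineer would, in place of code of your own. Each camera call takes 0.05 s, during which the arm holds its last target.

## Working session

There is one attempt and no reset: what is moved stays moved. The work goes in short steps, Python scripts to look and compute and a tool call to move; the robot and the scene stay as the last step left them, time stands still between calls to the robot, and variables do not carry over. Pictures are saved under pics/ and viewed, and the job is handed in when it is done.

Besides the shell and the picture viewer there is one more tool, called after "Request:" by a JSON object that holds its "fn" and its "kwargs". servo_tool: Moves the arm, as the interface text tells. Its arguments: {"type":"object","properties":{"deltas":{"type":"array","items":{"type":"object","properties":{"dx":{"type":"number"},"dy":{"type":"number"},"dz":{"type":"number"},"ax":{"type":"number"},"ay":{"type":"number"},"az":{"type":"number"},"hand":{"type":"number"}}}},"newtons":{"type":"number"}},"required":["deltas"]}

```bash
ls; mkdir -p pics
cat > h.py <<'E'
import numpy as np, cv2
from plant import r, eyes
def snap(n):
    p,d=eyes.snapshot(n); np.savez(f'pics/{n}.npz',p=p,d=d); return p,d
def save(p,f): cv2.imwrite(f, p[:,:,::-1])
def world(n,d):
    m=eyes.camera_model(n); v,u=np.mgrid[0:480,0:640]
    x=(u-m['cx'])/m['fx']*d; y=(v-m['cy'])/m['fy']*d
    P=np.stack([x,-y,-d,np.ones_like(d)],-1)@np.array(m['pose']).T
    return P[...,:3]
E
python3 - <<'E'
from h import *
s=r.get_state(); print(s)
for n in('top','side'):
    p,d=snap(n); save(p,f'pics/{n}0.png'); m=eyes.camera_model(n); print(n,m)
E
```

```text
pics
{'clock': 0.0, 'q': array([-1.21119446,  0.69001597, -0.19452346,  1.56633749,  0.15733928,
        0.90246471, -0.21512635]), 'qd': array([-6.16208047e-04,  7.17821036e-04,  1.20106975e-03,  3.36271417e-04,
       -3.44081010e-04,  9.67815391e-04,  9.69034222e-05]), 'joint_torque': array([-7.58401857e-04, -5.27571523e+01, -1.26714002e+00, -1.53434855e+01,
       -5.26293903e-02,  6.45851178e-03,  1.66575783e-04]), 'tool_pos': array([0.1999041 , 0.59156019, 0.26289201]), 'eef_rot': array([ 1.62137468e-01,  9.86767756e-01, -9.11488850e-04, -7.43356152e-05]), 'contact_force': array([ 0.50758805, -0.10972958, -0.16388928]), 'moment': array([-0.00347773,  0.05154999, -0.00649818]), 'opening': 1.0001311124373005}
top {'fx': 535.7609148809086, 'fy': 535.7609148809086, 'cx': 326.84440717242126, 'cy': 241.13422379459416, 'pose': array([[-0.00360655,  0.99105196, -0.13342794,  0.40791802],
       [-0.99971023, -0.00674893, -0.02310632,  0.04029207],
       [-0.02380006,  0.13330594,  0.99078912,  1.13307729],
       [ 0.        ,  0.        ,  0.        ,  1.        ]])}
side {'fx': 614.3245679537052, 'fy': 614.3245679537052, 'cx': 316.1933902927094, 'cy': 243.77246688968629, 'pose': array([[ 0.90299987,  0.28858687, -0.31829051,  0.07976828],
       [-0.4296355 ,  0.61021543, -0.66562036, -0.9516399 ],
       [ 0.00213648,  0.73780401,  0.67501162,  1.11558225],
       [ 0.        ,  0.        ,  0.        ,  1.        ]])}
```

View pics/top0.png

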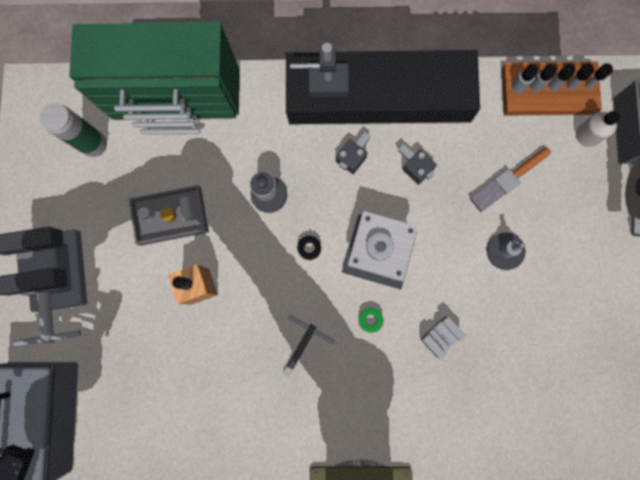

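View pics/side0.png

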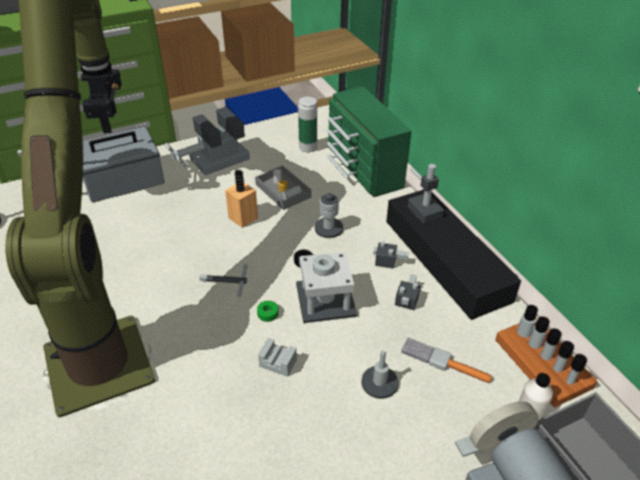

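Ring candidates in the top picture are the steel ring on the guide plate at (380,245), a black one at (309,246), a green one at (371,320), and the locked rings on the full post at (264,186). By the description it is the one on the plate. The free post is at (507,248), the bare pin. The rod is in the wooden block at (185,284).

```bash
cat > crop.py <<'E'
from h import *
z=np.load('pics/top.npz'); p=z['p']
a=cv2.resize(p[195:300,330:430],(400,420),interpolation=cv2.INTER_CUBIC)
b=cv2.resize(p[195:300,460:560],(400,420),interpolation=cv2.INTER_CUBIC)
z2=np.load('pics/side.npz'); q=z2['p']
c=cv2.resize(q[240:330,280:380],(400,360),interpolation=cv2.INTER_CUBIC)
save(np.hstack([a,b]),'pics/crop1.png'); save(c,'pics/crop2.png')
E
python3 crop.py
python3 - <<'E'
from h import *
for n in('top','side'):
    z=np.load(f'pics/{n}.npz'); W=world(n,z['d'])
    print(n,'valid',(z['d']>0).mean())
    pts={'top':dict(plate=(357,262),ring=(393,245),bench=(400,400),post=(514,243),postbase=(500,260),rod=(182,283),block=(200,290)),
     'side':dict(ring=(322,268),plate=(345,285),bench=(200,350),pin=(381,358),rod=(239,180),block=(240,205))}[n]
    for k,(u,v) in pts.items(): print(k,W[v,u].round(4))
E
```

```text
top valid 0.996005859375
plate [0.5056 0.0063 0.1033]
ring [ 0.5379 -0.0633  0.1055]
bench [ 0.2312 -0.082  -0.0016]
post [ 0.5459 -0.3093  0.0616]
postbase [ 0.5164 -0.2938  0.0151]
rod [0.4636 0.3278 0.1599]
block [0.4535 0.311  0.0964]
side valid 0.9961360677083333
ring [ 0.0798 -0.9516  1.1156]
plate [ 0.5561 -0.1079  0.1045]
bench [ 0.2152 -0.0614  0.001 ]
pin [ 0.5327 -0.3138  0.0938]
rod [0.4629 0.3261 0.1386]
block [0.449  0.2939 0.0817]
```

View pics/crop1.png

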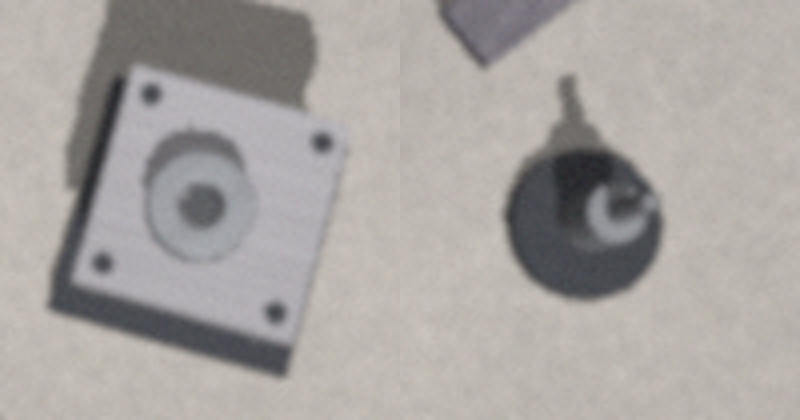

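View pics/crop2.png

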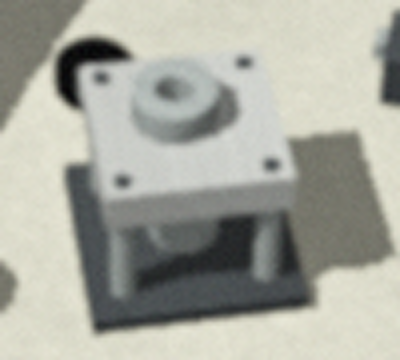

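The crops confirm it: a plain steel ring lying flat on the plate, off-centre over the hole, and a bare pin with an empty seat on the free post. Next are the precise fits.

```bash
cat > fit.py <<'E'
from h import *
from scipy.optimize import least_squares
z={n:np.load(f'pics/{n}.npz') for n in('top','side')}
W={n:world(n,z[n]['d']) for n in z}
def near(n,c,rad,lo,hi):
    w=W[n]; return (z[n]['d']>0)&(np.hypot(w[...,0]-c[0],w[...,1]-c[1])<rad)&(w[...,2]>lo)&(w[...,2]<hi)
def enc(w):
    c,rr=cv2.minEnclosingCircle((w[:,:2]*1000).astype(np.float32)); return np.array(c)/1000,rr
for n in z:
    w=W[n]
    b=near(n,(0.25,-0.1),0.05,-.02,.02); print(n,'bench z',np.median(w[b][:,2]) if b.any() else None)
    pl=near(n,(0.54,-0.05),0.085,.095,.112); P=w[pl]
    R=cv2.minAreaRect((P[:,:2]*1000).astype(np.float32)); print(' plate',R,'z',np.median(P[:,2]),len(P))
    bs=near(n,(0.54,-0.05),0.1,.008,.019);B=w[bs]
    print(' gaugebase',cv2.minAreaRect((B[:,:2]*1000).astype(np.float32)))
    rg=near(n,(0.54,-0.05),0.085,.12,.14); P=w[rg]; print(' ring',enc(P),np.median(P[:,2]),len(P),P[:,:2].mean(0))
    for nm,c in (('free',(0.53,-0.31)),):
        pb=near(n,c,.07,.008,.016); print(' base',enc(w[pb]))
        ps=near(n,c,.05,.055,.064); print(' seat',enc(w[ps]),len(w[ps]))
        pp=near(n,c,.05,.07,.14); print(' pin',w[pp].mean(0),w[pp].max(0),w[pp].min(0),len(w[pp]))
    rd=near(n,(0.463,.325),.05,.155,.165); print(' rodtop',enc(w[rd]),w[rd].mean(0),len(w[rd]))
    rd=near(n,(0.463,.325),.05,.11,.165); print(' handle',enc(w[rd]),w[rd].mean(0),len(w[rd]))
    bl=near(n,(0.463,.325),.07,.09,.104); print(' block',cv2.minAreaRect((w[bl][:,:2]*1000).astype(np.float32)))
E
python3 fit.py
```

```text
top bench z -0.0008809859380742857
 plate ((537.1820678710938, -43.254547119140625), (110.17208099365234, 111.0250473022461), 73.63729095458984) z 0.10427138754635124 2665
 gaugebase ((536.3982543945312, -42.7391357421875), (130.1715850830078, 129.32949829101562), 73.30973815917969)
 ring (array([ 0.53332953, -0.03574156]), 25.996129989624023) 0.12604916653745313 480 [ 0.53333508 -0.03564046]
 base (array([ 0.53573566, -0.30805966]), 40.138545989990234)
 seat (array([ 0.53636584, -0.30778577]), 15.289693832397461) 128
 pin [ 0.5351172  -0.3060691   0.09698246] [ 0.54197851 -0.30163557  0.11114631] [ 0.53025577 -0.31434797  0.07183129] 66
 rodtop (array([0.46469269, 0.33641879]), 11.883756637573242) [0.46476143 0.33603075 0.15951299] 128
 handle (array([0.4650239 , 0.33602649]), 12.25511646270752) [0.46422225 0.33286389 0.14946152] 216
 block ((465.2048034667969, 337.5064392089844), (61.153045654296875, 62.200904846191406), 19.533000946044922)
side bench z 0.0008195054961256387
 plate ((538.541259765625, -46.76115417480469), (119.27287292480469, 111.34801483154297), 73.62532806396484) z 0.10550670138061058 1382
 gaugebase ((541.6012573242188, -49.44984436035156), (143.1992950439453, 140.3073272705078), 74.58177185058594)
 ring (array([ 0.53434863, -0.03823516]), 29.656768798828125) 0.12687610348886003 291 [ 0.53359128 -0.04184425]
 base (array([ 0.5345647, -0.3000343]), 52.68267059326172)
 seat (array([ 0.53506421, -0.31257941]), 16.298852920532227) 109
 pin [ 0.53562732 -0.31453072  0.09376598] [ 0.54284758 -0.30515485  0.11462599] [ 0.5307008  -0.31975471  0.07037903] 81
 rodtop (array([0.46490796, 0.33130115]), 16.69925308227539) [0.46560091 0.33047454 0.1595825 ] 51
 handle (array([0.46490796, 0.33130115]), 16.69925308227539) [0.46436814 0.32715293 0.14056013] 171
 block ((466.5645751953125, 331.442138671875), (66.2206802368164, 69.51445770263672), 18.15066909790039)
```

```bash
cat > go.py <<'E'
import sys
from h import *
from scipy.spatial.transform import Rotation as R
def go(x,y,z,yaw=None):
    """yaw: world direction (deg) of tool y; tool pointing down. None keep nearest"""
    s=r.get_state(); M=R.from_quat(s['eef_rot'])
    d=M.inv().apply(np.array([x,y,z])-s['tool_pos'])/0.06
    if yaw is None:
        yy=M.as_matrix()[:,1]; yaw=np.degrees(np.arctan2(yy[1],yy[0]))
    a=np.radians(yaw); Y=np.array([np.cos(a),np.sin(a),0]); Z=np.array([0,0,-1.]); X=np.cross(Y,Z)
    T=R.from_matrix(np.stack([X,Y,Z],1)); w=np.degrees((M.inv()*T).as_rotvec())/6
    yy=M.as_matrix()[:,1]
    print('t',s['clock'],'pos',s['tool_pos'].round(4),'q',s['q'].round(2),'F',s['contact_force'].round(2),'open',round(s['opening']*88.1,1),'yaw now',np.degrees(np.arctan2(yy[1],yy[0])).round(2))
    print('d',d.round(3),'a',w.round(3))
if __name__=='__main__': go(*map(float,sys.argv[1:]))
E
python3 go.py 0.5333 -0.0357 0.22 -4
```

```text
t 0.1 pos [0.1999 0.5916 0.263 ] q [-1.21  0.69 -0.19  1.57  0.16  0.9  -0.22] F [ 1.08  0.23 -0.  ] open 88.0 yaw now 71.34
d [-8.61  -8.126  0.731] a [-1.3000e-02  1.1000e-02  1.2556e+01]
```

Request:
{"fn": "servo_tool", "kwargs": {"deltas": [{"dx": -0.86, "dy": -0.81, "dz": 0.07, "az": 1.25}, {"dx": -1.72, "dy": -1.62, "dz": 0.14, "az": 2.5}, {"dx": -2.58, "dy": -2.43, "dz": 0.2, "az": 3.75}, {"dx": -3.44, "dy": -3.25, "dz": 0.25, "az": 5}, {"dx": -4.3, "dy": -4.06, "dz": 0.3, "az": 6.25}, {"dx": -5.16, "dy": -4.87, "dz": 0.35, "az": 7.5}, {"dx": -6.0, "dy": -5.7, "dz": 0.4, "az": 8.8}, {"dx": -6.9, "dy": -6.5, "dz": 0.45, "az": 10}, {"dx": -7.8, "dy": -7.3, "dz": 0.5, "az": 11.3}, {"dx": -8.61, "dy": -8.12, "dz": 0.5, "az": 12.55}]}}

```text
schema error: expected keys dx, dy, dz, ax, ay, az, hand
```

```bash
python3 go.py 0.5333 -0.0357 0.17 -4
```

```text
t 0.1 pos [0.1999 0.5916 0.263 ] q [-1.21  0.69 -0.19  1.57  0.16  0.9  -0.22] F [ 1.08  0.23 -0.  ] open 88.0 yaw now 71.34
d [-8.609 -8.125  1.564] a [-1.3000e-02  1.1000e-02  1.2556e+01]
```

Request:
{"fn": "servo_tool", "kwargs": {"deltas": [{"dx": -1.72, "dy": -1.62, "dz": 0.14, "ax": 0, "ay": 0, "az": 2.5, "hand": 88}, {"dx": -3.44, "dy": -3.25, "dz": 0.25, "ax": 0, "ay": 0, "az": 5, "hand": 88}, {"dx": -5.16, "dy": -4.87, "dz": 0.35, "ax": 0, "ay": 0, "az": 7.5, "hand": 88}, {"dx": -6.9, "dy": -6.5, "dz": 0.45, "ax": 0, "ay": 0, "az": 10, "hand": 88}, {"dx": -8.61, "dy": -8.12, "dz": 0.5, "ax": 0, "ay": 0, "az": 12.55, "hand": 88}, {"dx": -8.61, "dy": -8.12, "dz": 0.5, "ax": 0, "ay": 0, "az": 12.55, "hand": 88}, {"dx": -8.61, "dy": -8.12, "dz": 0.5, "ax": 0, "ay": 0, "az": 12.55, "hand": 88}, {"dx": -8.61, "dy": -8.12, "dz": 0.5, "ax": 0, "ay": 0, "az": 12.55, "hand": 88}, {"dx": -8.61, "dy": -8.12, "dz": 0.5, "ax": 0, "ay": 0, "az": 12.55, "hand": 88}, {"dx": -8.61, "dy": -8.12, "dz": 0.5, "ax": 0, "ay": 0, "az": 12.55, "hand": 88}]}}

```text
clock: 1.35
tool_pos: [0.4939, 0.0392, 0.2367]
eef_rot: [0.731, 0.682, 0.0, -0.0]
contact_force: [-0.3, 0.3, 0.1]
opening: 0.999
```

```bash
python3 go.py 0.5333 -0.0357 0.17 -4
```

```text
t 1.35 pos [0.4939 0.0392 0.2367] q [-0.22  0.56  0.07  1.99 -0.07  0.59 -0.17] F [-0.27  0.27  0.12] open 88.0 yaw now -3.94
d [-1.201  0.741  1.111] a [-0.002 -0.003  0.009]
```

Request:
{"fn": "servo_tool", "kwargs": {"deltas": [{"dx": -1.2, "dy": 0.74, "dz": 1.1, "ax": 0, "ay": 0, "az": 0, "hand": 88}, {"dx": -1.2, "dy": 0.74, "dz": 1.1, "ax": 0, "ay": 0, "az": 0, "hand": 88}, {"dx": -1.2, "dy": 0.74, "dz": 1.1, "ax": 0, "ay": 0, "az": 0, "hand": 88}, {"dx": -1.2, "dy": 0.74, "dz": 1.1, "ax": 0, "ay": 0, "az": 0, "hand": 88}]}}

```text
clock: 1.85
tool_pos: [0.5322, -0.033, 0.171]
eef_rot: [0.731, 0.683, 0.0, -0.001]
contact_force: [-0.5, 0.5, -0.3]
opening: 1.002
```

```bash
python3 - <<'E'
from h import *
q,_=eyes.snapshot('side')
p,_=eyes.snapshot('top')
a=cv2.resize(q[180:340,240:420],(450,400)); b=cv2.resize(p[180:300,310:450],(350,400))
save(np.hstack([a,b]),'pics/above.png')
E
python3 go.py 0.5333 -0.0357 0.134 -4
```

```text
t 1.95 pos [ 0.5326 -0.0322  0.1716] q [-0.05  0.71  0.04  1.94 -0.06  0.5  -0.03] F [ 0.23 -0.17 -0.36] open 88.0 yaw now -3.82
d [-0.057  0.016  0.627] a [ 0.006 -0.011  0.03 ]
```

View pics/above.png

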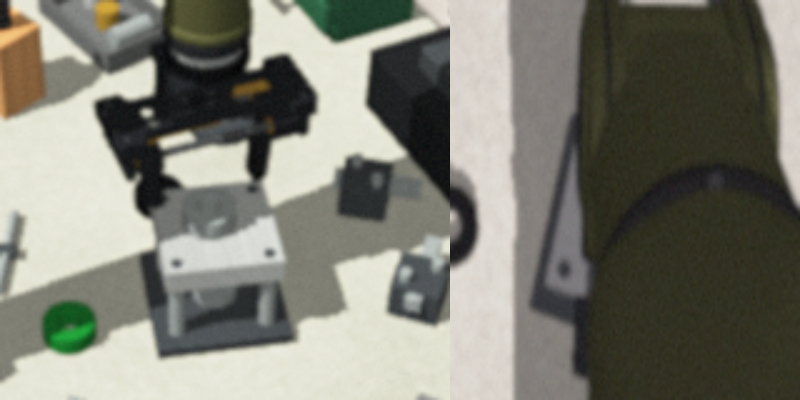

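Request:
{"fn": "servo_tool", "kwargs": {"deltas": [{"dx": -0.06, "dy": 0.02, "dz": 0.3, "ax": 0, "ay": 0, "az": 0, "hand": 88}, {"dx": -0.06, "dy": 0.02, "dz": 0.63, "ax": 0, "ay": 0, "az": 0, "hand": 88}, {"dx": -0.06, "dy": 0.02, "dz": 0.63, "ax": 0, "ay": 0, "az": 0, "hand": 88}, {"dx": -0.06, "dy": 0.02, "dz": 0.63, "ax": 0, "ay": 0, "az": 0, "hand": 88}]}}

```text
clock: 2.45
tool_pos: [0.534, -0.0369, 0.1341]
eef_rot: [0.731, 0.683, 0.001, 0.0]
contact_force: [-0.2, 0.4, -0.4]
opening: 1.004
```

```bash
python3 go.py 0.5333 -0.0357 0.134 -4
python3 - <<'E'
from h import *
q,_=snap('side')
save(cv2.resize(q[210:330,260:420],(800,600)),'pics/above2.png')
E
```

```text
t 2.45 pos [ 0.534  -0.0369  0.1341] q [-0.04  0.77  0.03  1.95 -0.06  0.41 -0.03] F [-0.23  0.45 -0.37] open 88.4 yaw now -3.89
d [ 0.019 -0.012  0.002] a [ 0.013 -0.004  0.018]
```

View pics/above2.png

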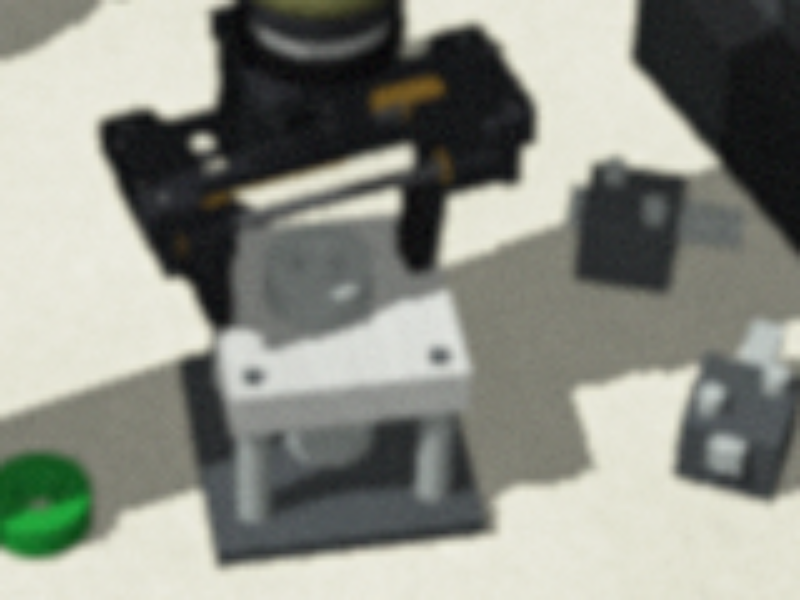

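Request:
{"fn": "servo_tool", "kwargs": {"newtons": 40, "deltas": [{"dx": 0, "dy": 0, "dz": 0, "ax": 0, "ay": 0, "az": 0, "hand": 30}, {"dx": 0, "dy": 0, "dz": 0, "ax": 0, "ay": 0, "az": 0, "hand": 30}, {"dx": 0, "dy": 0, "dz": 0, "ax": 0, "ay": 0, "az": 0, "hand": 30}, {"dx": 0, "dy": 0, "dz": 0, "ax": 0, "ay": 0, "az": 0, "hand": 30}, {"dx": 0, "dy": 0, "dz": 0, "ax": 0, "ay": 0, "az": 0, "hand": 30}, {"dx": 0, "dy": 0, "dz": 0, "ax": 0, "ay": 0, "az": 0, "hand": 30}]}}

```text
clock: 3.25
tool_pos: [0.5338, -0.0377, 0.1332]
eef_rot: [0.731, 0.682, 0.0, 0.0]
contact_force: [1.0, -1.1, 1.2]
opening: 0.581
```

```bash
python3 go.py 0.536 -0.308 0.2 -30
```

```text
t 3.25 pos [ 0.5338 -0.0377  0.1332] q [-0.04  0.78  0.03  1.95 -0.06  0.41 -0.03] F [ 1.05 -1.05  1.23] open 51.2 yaw now -3.97
d [-4.491  0.349 -1.113] a [ 5.000e-03 -2.000e-03  4.338e+00]
```

```bash
python3 go.py 0.5363 -0.310 0.2 -4
```

```text
t 3.25 pos [ 0.5338 -0.0377  0.1332] q [-0.04  0.78  0.03  1.95 -0.06  0.41 -0.03] F [ 1.05 -1.05  1.23] open 51.2 yaw now -3.97
d [-4.524  0.356 -1.113] a [ 0.006 -0.001  0.005]
```

Request:
{"fn": "servo_tool", "kwargs": {"deltas": [{"dx": 0, "dy": 0, "dz": -0.5, "ax": 0, "ay": 0, "az": 0, "hand": 30}, {"dx": 0, "dy": 0, "dz": -1.1, "ax": 0, "ay": 0, "az": 0, "hand": 30}, {"dx": 0, "dy": 0, "dz": -1.1, "ax": 0, "ay": 0, "az": 0, "hand": 30}]}}

```text
clock: 3.62
tool_pos: [0.5346, -0.0378, 0.2008]
eef_rot: [0.731, 0.682, 0.001, 0.001]
contact_force: [0.7, 0.2, -3.1]
opening: 0.584
```

```bash
python3 go.py 0.5363 -0.310 0.2 -4
```

```text
t 3.625 pos [ 0.5346 -0.0378  0.2008] q [-0.04  0.66  0.05  1.91 -0.06  0.57 -0.03] F [ 0.67  0.21 -3.13] open 51.4 yaw now -3.97
d [-4.524  0.343  0.013] a [ 0.037 -0.003  0.005]
```

Force -3.1 N fits a 0.3 kg ring held. I now carry it to just above the post.

Request:
{"fn": "servo_tool", "kwargs": {"deltas": [{"dx": -0.9, "dy": 0.07, "dz": 0, "ax": 0, "ay": 0, "az": 0, "hand": 30}, {"dx": -1.8, "dy": 0.15, "dz": 0, "ax": 0, "ay": 0, "az": 0, "hand": 30}, {"dx": -2.7, "dy": 0.2, "dz": 0, "ax": 0, "ay": 0, "az": 0, "hand": 30}, {"dx": -3.6, "dy": 0.28, "dz": 0, "ax": 0, "ay": 0, "az": 0, "hand": 30}, {"dx": -4.5, "dy": 0.34, "dz": 0, "ax": 0, "ay": 0, "az": 0, "hand": 30}, {"dx": -4.52, "dy": 0.35, "dz": 0.4, "ax": 0, "ay": 0, "az": 0, "hand": 30}, {"dx": -4.52, "dy": 0.35, "dz": 0.7, "ax": 0, "ay": 0, "az": 0, "hand": 30}, {"dx": -4.52, "dy": 0.35, "dz": 0.7, "ax": 0, "ay": 0, "az": 0, "hand": 30}, {"dx": -4.52, "dy": 0.35, "dz": 0.7, "ax": 0, "ay": 0, "az": 0, "hand": 30}]}}

```text
clock: 4.75
tool_pos: [0.5362, -0.3086, 0.1571]
eef_rot: [0.731, 0.683, 0.0, -0.0]
contact_force: [0.2, 0.2, -2.8]
opening: 0.582
```

```bash
python3 go.py 0.5363 -0.310 0.092 -4
python3 - <<'E'
from h import *
q,_=snap('side');p,_=snap('top')
save(cv2.resize(q[285:405,310:470],(800,600),interpolation=cv2.INTER_CUBIC),'pics/post1.png')
save(cv2.resize(p[190:310,420:580],(800,600),interpolation=cv2.INTER_CUBIC),'pics/post1t.png')
E
```

```text
t 4.75 pos [ 0.5362 -0.3086  0.1571] q [ 0.45  0.81 -0.01  1.68  0.01  0.65  0.37] F [ 0.24  0.21 -2.85] open 51.2 yaw now -3.86
d [-0.025  0.004  1.085] a [-0.001 -0.006  0.023]
```

View pics/post1.png

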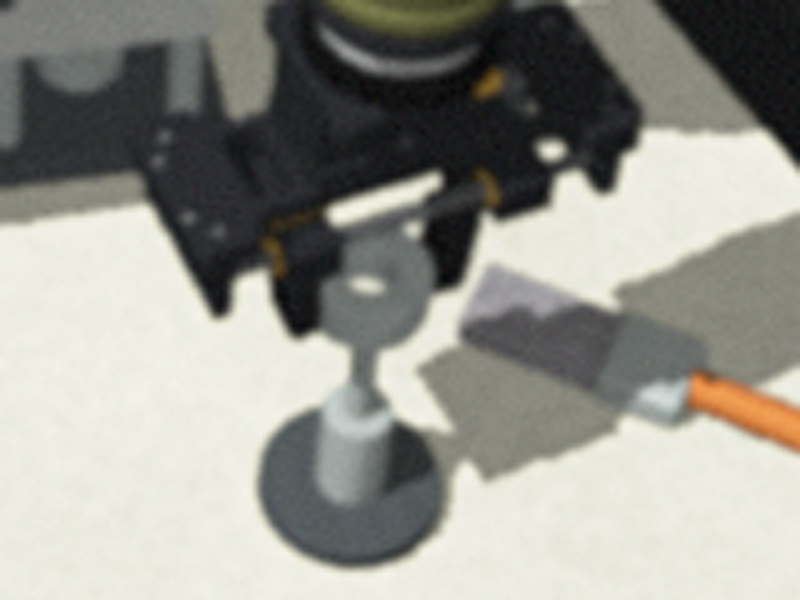

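View pics/post1t.png

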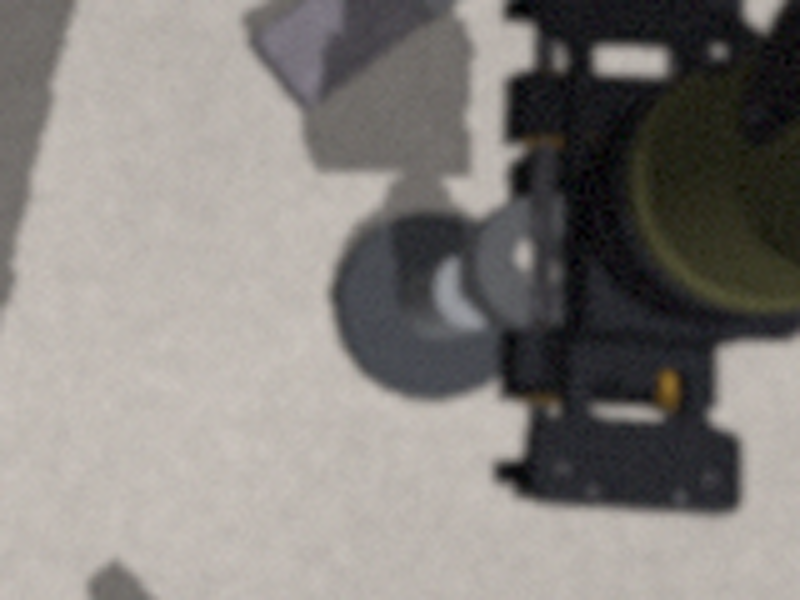

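```bash
cat > ringm.py <<'E'
from h import *
s=r.get_state(); t=s['tool_pos']
for n in('side','top'):
    z=np.load(f'pics/{n}.npz'); W=world(n,z['d']); p=z['p'].astype(int)
    grey=(p.sum(2)>200)
    m=(np.hypot(W[...,0]-t[0],W[...,1]-t[1])<.04)&(W[...,2]>t[2]-.035)&(W[...,2]<t[2]+.004)
    P=W[m]; print(n,len(P),P.min(0).round(4),P.max(0).round(4))
    top=P[P[:,2]>np.percentile(P[:,2],60)-.004]
    A=np.c_[P[:,:2]-t[:2],np.ones(len(P))]
    hi=P[:,2]>t[2]-.012
    c=np.linalg.lstsq(A[hi],P[hi,2],rcond=None)[0]; print('plane',c.round(3))
    print(np.histogram(P[:,2]-t[2],bins=np.arange(-.036,.006,.003)))
    dbg=z['p'].copy(); dbg[m]=[255,0,0]
    v,u=np.where(m); save(cv2.resize(dbg[v.min()-15:v.max()+15,u.min()-20:u.max()+20],(500,500),interpolation=cv2.INTER_NEAREST),f'pics/rm_{n}.png')
E
python3 ringm.py
```

```text
side 564 [ 0.4967 -0.3375  0.1277] [ 0.5734 -0.2833  0.1617]
plane [ 0.029 -0.009  0.152]
(array([  0,   2,   8,  21,  43,  38,  50,  47,  57, 150,  97,  32,  15]), array([-3.60000000e-02, -3.30000000e-02, -3.00000000e-02, -2.70000000e-02,
       -2.40000000e-02, -2.10000000e-02, -1.80000000e-02, -1.50000000e-02,
       -1.20000000e-02, -9.00000000e-03, -6.00000000e-03, -3.00000000e-03,
        3.46944695e-17,  3.00000000e-03]))
top 354 [ 0.5121 -0.3193  0.1276] [ 0.5748 -0.2804  0.1611]
plane [ 0.028 -0.025  0.151]
(array([  0,   1,   5,  17,  18,  18,  20,  21,  58, 141,  46,   6,   2]), array([-3.60000000e-02, -3.30000000e-02, -3.00000000e-02, -2.70000000e-02,
       -2.40000000e-02, -2.10000000e-02, -1.80000000e-02, -1.50000000e-02,
       -1.20000000e-02, -9.00000000e-03, -6.00000000e-03, -3.00000000e-03,
        3.46944695e-17,  3.00000000e-03]))
```

View pics/rm_side.png

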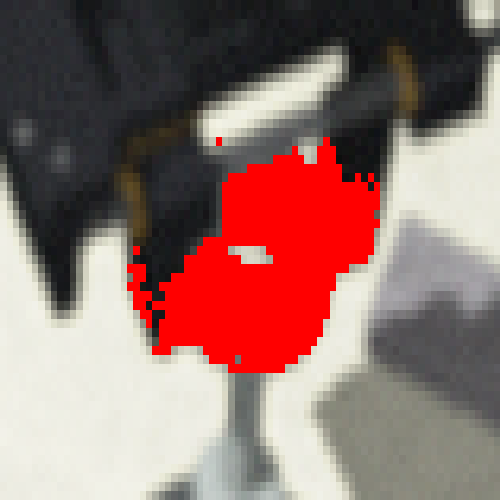

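```bash
cat > cyl.py <<'E'
from h import *
from scipy.optimize import least_squares
def fit(n,c0,rad,zlo,zhi,search,xlim=None):
    z=np.load(f'pics/{n}.npz'); W=world(n,z['d'])
    ok=(z['d']>0)&(np.hypot(W[...,0]-c0[0],W[...,1]-c0[1])<search)&(W[...,2]>zlo)&(W[...,2]<zhi)
    if xlim: ok&=abs(W[...,0]-c0[0])<xlim
    P=W[ok]
    f=lambda c: np.hypot(P[:,0]-c[0],P[:,1]-c[1])-rad
    s=least_squares(f,c0,loss='soft_l1',f_scale=.001)
    return s.x.round(4),len(P),np.sqrt(np.mean(s.fun**2)).round(4)
if __name__=='__main__':
    t=r.get_state()['tool_pos']
    for n in('side','top'):
        print(n,'ring',fit(n,t[:2],.026,t[2]-.026,t[2]-.011,.034,.017),
         'column',fit(n,(.536,-.309),.015,.017,.054,.025), 'pin',fit(n,(.536,-.309),.006,.066,.105,.014))
E
python3 cyl.py
```

```text
side ring (array([ 0.5213, -0.3115]), 115, np.float64(0.0049)) column (array([ 0.5379, -0.3114]), 153, np.float64(0.0015)) pin (array([ 0.5383, -0.3114]), 66, np.float64(0.0011))
top ring (array([ 0.535, -0.307]), 57, np.float64(0.0063)) column (array([ 0.5362, -0.3089]), 82, np.float64(0.0011)) pin (array([ 0.5358, -0.309 ]), 2, np.float64(0.0))
```

Request:
{"fn": "servo_tool", "kwargs": {"deltas": [{"dx": -0.01, "dy": 0.01, "dz": 0.4, "ax": 0, "ay": 0, "az": 0, "hand": 30}, {"dx": -0.01, "dy": 0.01, "dz": 0.7, "ax": 0, "ay": 0, "az": 0, "hand": 30}, {"dx": -0.01, "dy": 0.01, "dz": 0.7, "ax": 0, "ay": 0, "az": 0, "hand": 30}]}}

```text
clock: 5.22
tool_pos: [0.5354, -0.3096, 0.114]
eef_rot: [0.731, 0.682, -0.0, -0.001]
contact_force: [-0.3, 0.9, -3.4]
opening: 0.588
```

```bash
python3 go.py 0.5363 -0.310 0.0905 -4
python3 - <<'E'
from h import *
q,_=snap('side')
save(cv2.resize(q[285:405,310:470],(800,600),interpolation=cv2.INTER_CUBIC),'pics/post2.png')
E
```

```text
t 5.225 pos [ 0.5354 -0.3096  0.114 ] q [ 0.46  0.88 -0.01  1.7   0.01  0.57  0.37] F [-0.27  0.87 -3.44] open 51.8 yaw now -3.95
d [-0.006  0.016  0.391] a [-0.026 -0.012  0.009]
```

View pics/post2.png

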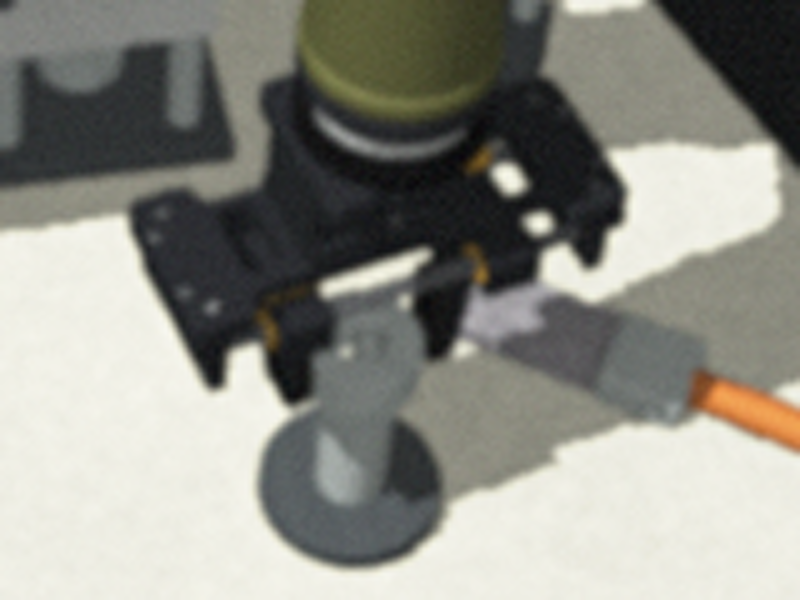

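Request:
{"fn": "servo_tool", "kwargs": {"deltas": [{"dx": 0, "dy": 0.01, "dz": 0.2, "ax": 0, "ay": 0, "az": 0, "hand": 30}, {"dx": 0, "dy": 0.01, "dz": 0.37, "ax": 0, "ay": 0, "az": 0, "hand": 30}, {"dx": 0, "dy": 0.01, "dz": 0.37, "ax": 0, "ay": 0, "az": 0, "hand": 30}]}}

```text
clock: 5.65
tool_pos: [0.5362, -0.31, 0.0919]
eef_rot: [0.731, 0.682, -0.0, -0.001]
contact_force: [-0.5, 0.3, -2.9]
opening: 0.585
```

```bash
python3 go.py 0.5363 -0.310 0.0895 -4
```

```text
t 5.65 pos [ 0.5362 -0.31    0.0919] q [ 0.46  0.91 -0.01  1.7   0.01  0.53  0.37] F [-0.54  0.35 -2.88] open 51.5 yaw now -3.97
d [-0.     0.001  0.04 ] a [-0.018 -0.009  0.006]
```

Ring weight still carried and nothing is binding, so I'll go down 1.8 mm more and open.

Request:
{"fn": "servo_tool", "kwargs": {"deltas": [{"dx": 0, "dy": 0, "dz": 0.03, "ax": 0, "ay": 0, "az": 0, "hand": 30}, {"dx": 0, "dy": 0, "dz": 0.03, "ax": 0, "ay": 0, "az": 0, "hand": 30}, {"dx": 0, "dy": 0, "dz": 0.03, "ax": 0, "ay": 0, "az": 0, "hand": 60}, {"dx": 0, "dy": 0, "dz": 0.03, "ax": 0, "ay": 0, "az": 0, "hand": 80}, {"dx": 0, "dy": 0, "dz": 0.03, "ax": 0, "ay": 0, "az": 0, "hand": 80}, {"dx": 0, "dy": 0, "dz": 0.03, "ax": 0, "ay": 0, "az": 0, "hand": 80}, {"dx": 0, "dy": 0, "dz": 0.03, "ax": 0, "ay": 0, "az": 0, "hand": 80}]}}

```text
clock: 6.52
tool_pos: [0.5369, -0.3104, 0.0912]
eef_rot: [0.731, 0.682, 0.0, 0.0]
contact_force: [-0.4, 0.2, 0.3]
opening: 0.907
```

Request:
{"fn": "servo_tool", "kwargs": {"deltas": [{"dx": 0, "dy": 0, "dz": -0.7, "ax": 0, "ay": 0, "az": 0, "hand": 80}, {"dx": 0, "dy": 0, "dz": -1.5, "ax": 0, "ay": 0, "az": 0, "hand": 80}, {"dx": 0, "dy": 0, "dz": -2.3, "ax": 0, "ay": 0, "az": 0, "hand": 80}, {"dx": 0.7, "dy": 0, "dz": -3, "ax": 0, "ay": 0, "az": 0, "hand": 80}, {"dx": 1.6, "dy": 0, "dz": -3, "ax": 0, "ay": 0, "az": 0, "hand": 80}]}}

```text
clock: 7.15
tool_pos: [0.5454, -0.2158, 0.2748]
eef_rot: [0.732, 0.681, 0.002, 0.004]
contact_force: [0.4, 1.0, -1.0]
opening: 0.909
```

```bash
python3 - <<'E'
from h import *
q,_=snap('side');p,_=snap('top')
a=cv2.resize(q[305:405,330:430],(400,400),interpolation=cv2.INTER_CUBIC)
b=cv2.resize(p[190:290,460:560],(400,400),interpolation=cv2.INTER_CUBIC)
save(np.hstack([a,b]),'pics/post3.png')
z=np.load('pics/top.npz');W=world('top',z['d']);m=(np.hypot(W[...,0]-.536,W[...,1]+.309)<.04)&(W[...,2]>.074)&(W[...,2]<.09)
P=W[m];print(len(P),cv2.minEnclosingCircle((P[:,:2]*1000).astype(np.float32)),np.median(P[:,2]))
from cyl import fit
print(fit('side',(.536,-.309),.026,.065,.079,.035),fit('side',(.536,-.309),.015,.017,.054,.025))
E
python3 go.py 0.465 0.3365 0.23 35
```

```text
91 ((533.6594848632812, -307.8155212402344), 25.19150161743164) 0.08093396975766898
(array([ 0.5376, -0.3111]), 133, np.float64(0.0077)) (array([ 0.5378, -0.3115]), 109, np.float64(0.0016))
t 7.25 pos [ 0.5452 -0.2065  0.272 ] q [ 0.29  0.62 -0.    1.69 -0.01  0.83  0.23] F [ 0.76  0.1  -1.11] open 80.2 yaw now -3.38
d [ 8.952 -1.869  0.747] a [ 0.032 -0.046 -6.397]
```

View pics/post3.png

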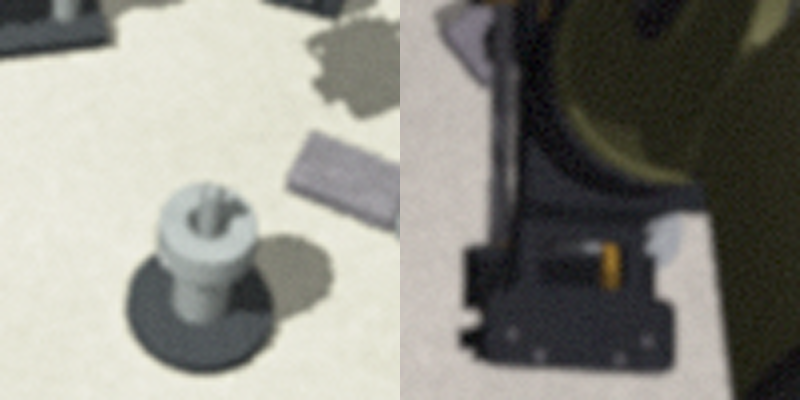

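```bash
python3 go.py 0.465 0.3365 0.23 -4
```

```text
t 7.25 pos [ 0.5452 -0.2065  0.272 ] q [ 0.29  0.62 -0.    1.69 -0.01  0.83  0.23] F [ 0.76  0.1  -1.11] open 80.2 yaw now -3.38
d [ 8.952 -1.869  0.747] a [ 0.015 -0.053  0.103]
```

Request:
{"fn": "servo_tool", "kwargs": {"deltas": [{"dx": 0.9, "dy": -0.19, "dz": 0, "ax": 0, "ay": 0, "az": 0, "hand": 88}, {"dx": 1.8, "dy": -0.38, "dz": 0, "ax": 0, "ay": 0, "az": 0, "hand": 88}, {"dx": 2.7, "dy": -0.56, "dz": 0, "ax": 0, "ay": 0, "az": 0, "hand": 88}, {"dx": 3.6, "dy": -0.75, "dz": 0, "ax": 0, "ay": 0, "az": 0, "hand": 88}, {"dx": 4.5, "dy": -0.94, "dz": 0, "ax": 0, "ay": 0, "az": 0, "hand": 88}, {"dx": 5.4, "dy": -1.1, "dz": 0, "ax": 0, "ay": 0, "az": 0, "hand": 88}, {"dx": 6.3, "dy": -1.3, "dz": 0.1, "ax": 0, "ay": 0, "az": 0, "hand": 88}, {"dx": 7.2, "dy": -1.5, "dz": 0.2, "ax": 0, "ay": 0, "az": 0, "hand": 88}, {"dx": 8.1, "dy": -1.7, "dz": 0.4, "ax": 0, "ay": 0, "az": 0, "hand": 88}, {"dx": 8.95, "dy": -1.87, "dz": 0.5, "ax": 0, "ay": 0, "az": 0, "hand": 88}]}}

```text
clock: 8.5
tool_pos: [0.4681, 0.3304, 0.2404]
eef_rot: [0.731, 0.682, -0.001, 0.0]
contact_force: [0.2, 1.0, 0.9]
opening: 0.995
```

```bash
python3 - <<'E'
from h import *
q,_=snap('side');p,_=snap('top')
a=cv2.resize(q[150:230,200:290],(400,355),interpolation=cv2.INTER_CUBIC)
b=cv2.resize(p[200:295,335:425],(400,422),interpolation=cv2.INTER_CUBIC)[:355]
save(np.hstack([a,b]),'pics/hole.png')
E
python3 fit.py
python3 go.py 0.465 0.3365 0.2 -4
```

```text
top bench z -0.0008528803175524846
 plate ((536.9456787109375, -43.12196350097656), (110.0564956665039, 110.72494506835938), 73.63870239257812) z 0.10433473706854413 3104
 gaugebase ((536.7398071289062, -42.77684783935547), (129.94183349609375, 130.1230010986328), 73.46492004394531)
 ring (array([0., 0.]), 0.0) nan 0 [nan nan]
 base (array([ 0.5355354 , -0.30786551]), 39.97613525390625)
 seat (array([ 0.534797  , -0.29838309]), 23.318359375) 35
 pin [ 0.53497935 -0.30595425  0.08223777] [ 0.56166634 -0.2814605   0.1113068 ] [ 0.51009674 -0.33317221  0.07054495] 541
 rodtop (array([0.46523798, 0.33629755]), 12.415162086486816) [0.46500166 0.33610609 0.15905459] 131
 handle (array([0.4652218 , 0.33629776]), 12.425216674804688) [0.46419492 0.33294515 0.1490276 ] 219
 block ((465.0087890625, 336.78851318359375), (60.74782180786133, 61.118038177490234), 20.116182327270508)
side bench z 0.000897708052024937
 plate ((538.0997314453125, -47.207275390625), (118.28038787841797, 110.78649139404297), 73.32687377929688) z 0.10538249705284519 1706
 gaugebase ((534.5128784179688, -47.85400390625), 
[... 359 characters left out ...]
p (array([0.46529379, 0.33215302]), 14.029001235961914) [0.46561862 0.33054518 0.15963332] 50
 handle (array([0.46475732, 0.33147086]), 14.649535179138184) [0.46438314 0.32703702 0.14065359] 171
 block ((466.70257568359375, 331.7801818847656), (67.9980697631836, 67.18133544921875), 16.232093811035156)
t 8.6 pos [0.4658 0.3364 0.24  ] q [-0.74  0.65  0.06  1.76 -0.06  0.74 -0.7 ] F [-1.09  0.14  0.99] open 87.9 yaw now -3.37
d [-0.002 -0.012  0.667] a [-0.024 -0.042  0.106]
  return _methods._mean(a, axis=axis, dtype=dtype,
  ret = ret.dtype.type(ret / rcount)
fit.py:16: RuntimeWarning: Mean of empty slice.
  rg=near(n,(0.54,-0.05),0.085,.12,.14); P=w[rg]; print(' ring',enc(P),np.median(P[:,2]),len(P),P[:,:2].mean(0))
  ret = um.true_divide(
```

View pics/hole.png

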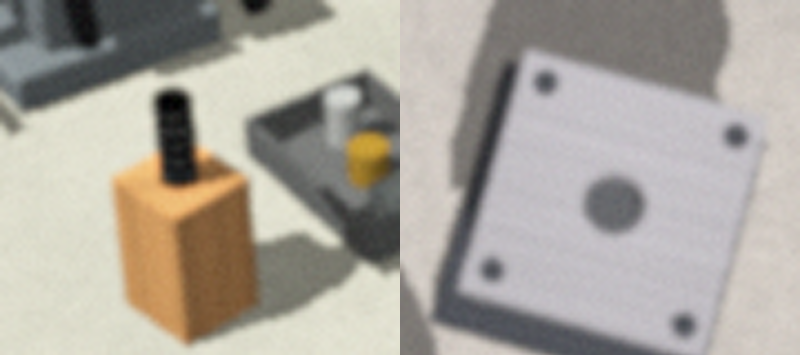

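Request:
{"fn": "servo_tool", "kwargs": {"deltas": [{"dx": 0, "dy": -0.01, "dz": 0.6, "ax": 0, "ay": 0, "az": 0.1, "hand": 88}, {"dx": 0, "dy": -0.01, "dz": 1.2, "ax": 0, "ay": 0, "az": 0.1, "hand": 88}, {"dx": 0, "dy": -0.01, "dz": 1.73, "ax": 0, "ay": 0, "az": 0.1, "hand": 88}, {"dx": 0, "dy": -0.01, "dz": 1.73, "ax": 0, "ay": 0, "az": 0.1, "hand": 88}, {"dx": 0, "dy": -0.01, "dz": 1.73, "ax": 0, "ay": 0, "az": 0.1, "hand": 88}]}}

```text
clock: 9.22
tool_pos: [0.469, 0.3287, 0.1383]
eef_rot: [0.735, 0.678, 0.001, 0.0]
contact_force: [-0.2, -0.4, -0.3]
opening: 0.999
```

```bash
python3 go.py 0.465 0.3365 0.137 -4;  python3 - <<'E'
from h import *
m=eyes.camera_model('top'); u,v=383.2,245.9
R=np.array(m['pose']); d=R[:3,:3]@np.array([(u-m['cx'])/m['fx'],-(v-m['cy'])/m['fy'],-1]); o=R[:3,3]
for z in(.104,.105): print(o+d*(z-o[2])/d[2])
q,_=snap('side')
save(cv2.resize(q[130:230,190:310],(720,600),interpolation=cv2.INTER_CUBIC),'pics/rod1.png')
E
```

```text
t 9.225 pos [0.469  0.3287 0.1383] q [-0.72  0.8   0.05  1.84 -0.07  0.5  -0.7 ] F [-0.23 -0.41 -0.31] open 88.1 yaw now -4.6
d [ 0.124 -0.076  0.022] a [ 0.011 -0.007 -0.101]
[ 0.53647303 -0.04455159  0.104     ]
[ 0.5363481  -0.04446915  0.105     ]
```

View pics/rod1.png

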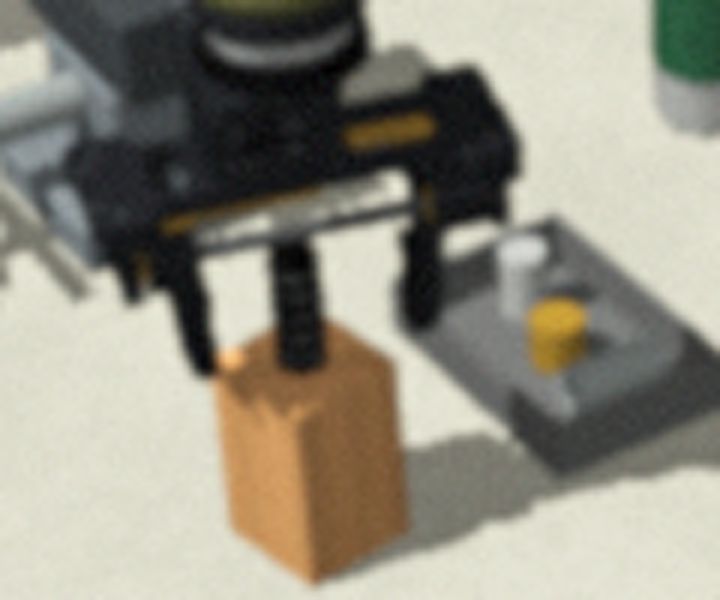

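Request:
{"fn": "servo_tool", "kwargs": {"deltas": [{"dx": 0.12, "dy": -0.07, "dz": 0.02, "ax": 0, "ay": 0, "az": -0.1, "hand": 88}, {"dx": 0.12, "dy": -0.07, "dz": 0.02, "ax": 0, "ay": 0, "az": -0.1, "hand": 88}, {"dx": 0.12, "dy": -0.07, "dz": 0.02, "ax": 0, "ay": 0, "az": -0.1, "hand": 88}]}}

```text
clock: 9.65
tool_pos: [0.4645, 0.3367, 0.1365]
eef_rot: [0.731, 0.682, 0.0, 0.0]
contact_force: [1.0, -0.4, 0.4]
opening: 0.999
```

```bash
python3 go.py 0.465 0.3365 0.137 -4
```

```text
t 9.65 pos [0.4645 0.3367 0.1365] q [-0.74  0.8   0.05  1.84 -0.07  0.5  -0.71] F [ 1.03 -0.45  0.42] open 88.0 yaw now -3.94
d [-0.003  0.008 -0.008] a [ 0.004 -0.005  0.01 ]
```

Request:
{"fn": "servo_tool", "kwargs": {"newtons": 40, "deltas": [{"dx": 0, "dy": 0.01, "dz": 0, "ax": 0, "ay": 0, "az": 0, "hand": 10}, {"dx": 0, "dy": 0.01, "dz": 0, "ax": 0, "ay": 0, "az": 0, "hand": 10}, {"dx": 0, "dy": 0.01, "dz": 0, "ax": 0, "ay": 0, "az": 0, "hand": 10}, {"dx": 0, "dy": 0.01, "dz": 0, "ax": 0, "ay": 0, "az": 0, "hand": 10}, {"dx": 0, "dy": 0.01, "dz": 0, "ax": 0, "ay": 0, "az": 0, "hand": 10}, {"dx": 0, "dy": 0.01, "dz": 0, "ax": 0, "ay": 0, "az": 0, "hand": 10}, {"dx": 0, "dy": 0.01, "dz": 0, "ax": 0, "ay": 0, "az": 0, "hand": 10}, {"dx": 0, "dy": 0.01, "dz": 0, "ax": 0, "ay": 0, "az": 0, "hand": 10}]}}

```text
clock: 10.65
tool_pos: [0.4652, 0.3364, 0.1362]
eef_rot: [0.731, 0.682, 0.0, 0.0]
contact_force: [0.5, -0.3, -1.9]
opening: 0.264
```

```bash
python3 go.py 0.465 0.3365 0.27 -4
```

```text
t 10.65 pos [0.4652 0.3364 0.1362] q [-0.73  0.8   0.05  1.83 -0.07  0.5  -0.71] F [ 0.49 -0.25 -1.89] open 23.3 yaw now -3.97
d [ 1.000e-03 -4.000e-03 -2.231e+00] a [ 0.002 -0.002  0.005]
```

Request:
{"fn": "servo_tool", "kwargs": {"deltas": [{"dx": 0, "dy": 0, "dz": -0.25, "ax": 0, "ay": 0, "az": 0, "hand": 10}, {"dx": 0, "dy": 0, "dz": -0.5, "ax": 0, "ay": 0, "az": 0, "hand": 10}, {"dx": 0, "dy": 0, "dz": -0.75, "ax": 0, "ay": 0, "az": 0, "hand": 10}, {"dx": 0, "dy": 0, "dz": -1, "ax": 0, "ay": 0, "az": 0, "hand": 10}, {"dx": 0, "dy": 0, "dz": -1.25, "ax": 0, "ay": 0, "az": 0, "hand": 10}, {"dx": 0, "dy": 0, "dz": -1.5, "ax": 0, "ay": 0, "az": 0, "hand": 10}, {"dx": 0, "dy": 0, "dz": -1.9, "ax": 0, "ay": 0, "az": 0, "hand": 10}, {"dx": 0, "dy": 0, "dz": -2.3, "ax": 0, "ay": 0, "az": 0, "hand": 10}, {"dx": 0, "dy": 0, "dz": -2.6, "ax": 0, "ay": 0, "az": 0, "hand": 10}, {"dx": 0, "dy": 0, "dz": -2.6, "ax": 0, "ay": 0, "az": 0, "hand": 10}]}}

```text
clock: 11.9
tool_pos: [0.4658, 0.3368, 0.2938]
eef_rot: [0.731, 0.682, 0.002, 0.0]
contact_force: [0.0, 0.7, -1.3]
opening: 0.259
```

```bash
python3 - <<'E'
from h import *
q,_=snap('side')
save(cv2.resize(q[100:230,180:330],(690,600),interpolation=cv2.INTER_CUBIC),'pics/rod2.png')
E
python3 go.py 0.537 -0.0435 0.292 -4
```

```text
t 11.95 pos [0.4652 0.3364 0.2926] q [-0.75  0.58  0.08  1.7  -0.06  0.86 -0.72] F [ 0.48  0.91 -2.14] open 22.8 yaw now -3.96
d [-6.234  1.632  0.007] a [ 0.006 -0.006  0.006]
```

View pics/rod2.png

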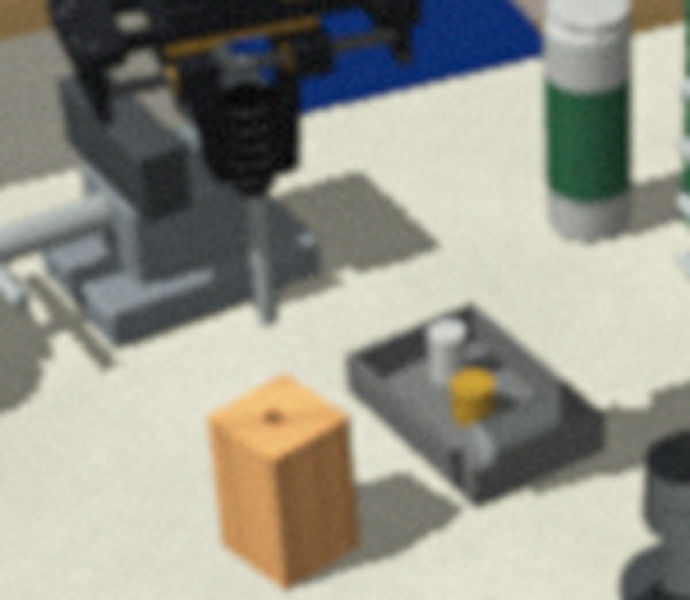

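Request:
{"fn": "servo_tool", "kwargs": {"deltas": [{"dx": -0.3, "dy": 0.08, "dz": 0, "ax": 0, "ay": 0, "az": 0, "hand": 10}, {"dx": -0.9, "dy": 0.23, "dz": 0, "ax": 0, "ay": 0, "az": 0, "hand": 10}, {"dx": -1.6, "dy": 0.42, "dz": 0, "ax": 0, "ay": 0, "az": 0, "hand": 10}, {"dx": -2.4, "dy": 0.63, "dz": 0, "ax": 0, "ay": 0, "az": 0, "hand": 10}, {"dx": -3.2, "dy": 0.84, "dz": 0, "ax": 0, "ay": 0, "az": 0, "hand": 10}, {"dx": -4.0, "dy": 1.05, "dz": 0, "ax": 0, "ay": 0, "az": 0, "hand": 10}, {"dx": -4.8, "dy": 1.25, "dz": 0, "ax": 0, "ay": 0, "az": 0, "hand": 10}, {"dx": -5.5, "dy": 1.44, "dz": 0, "ax": 0, "ay": 0, "az": 0, "hand": 10}, {"dx": -6.0, "dy": 1.57, "dz": 0, "ax": 0, "ay": 0, "az": 0, "hand": 10}, {"dx": -6.23, "dy": 1.63, "dz": 0, "ax": 0, "ay": 0, "az": 0, "hand": 10}]}}

```text
clock: 13.2
tool_pos: [0.5358, -0.0467, 0.2914]
eef_rot: [0.733, 0.681, -0.001, -0.0]
contact_force: [0.3, 0.5, -2.6]
opening: 0.262
```

Request:
{"fn": "servo_tool", "kwargs": {"deltas": [{"dx": 0, "dy": 0, "dz": 0, "ax": 0, "ay": 0, "az": 0, "hand": 10}, {"dx": 0, "dy": 0, "dz": 0.3, "ax": 0, "ay": 0, "az": 0, "hand": 10}, {"dx": 0, "dy": 0, "dz": 0.5, "ax": 0, "ay": 0, "az": 0, "hand": 10}, {"dx": 0, "dy": 0, "dz": 0.5, "ax": 0, "ay": 0, "az": 0, "hand": 10}, {"dx": 0, "dy": 0, "dz": 0.5, "ax": 0, "ay": 0, "az": 0, "hand": 10}, {"dx": 0, "dy": 0, "dz": 0.5, "ax": 0, "ay": 0, "az": 0, "hand": 10}]}}

```text
clock: 13.95
tool_pos: [0.5372, -0.0431, 0.2626]
eef_rot: [0.731, 0.682, 0.0, 0.0]
contact_force: [-0.9, 0.7, -1.6]
opening: 0.263
```

```bash
python3 - <<'E'
from h import *
q,_=snap('side');p,_=snap('top')
save(cv2.resize(q[170:320,250:430],(720,600),interpolation=cv2.INTER_CUBIC),'pics/ins1.png')
save(cv2.resize(p[180:300,310:470],(800,600),interpolation=cv2.INTER_CUBIC),'pics/ins1t.png')
E
python3 go.py 0.537 -0.0435 0.26 -4
```

```text
t 14.05 pos [ 0.5371 -0.0433  0.2625] q [-0.03  0.58  0.05  1.84 -0.04  0.73 -0.04] F [ 0.74 -0.58 -1.9 ] open 22.9 yaw now -3.97
d [-0.004 -0.001  0.042] a [ 0.008 -0.001  0.006]
```

View pics/ins1.png

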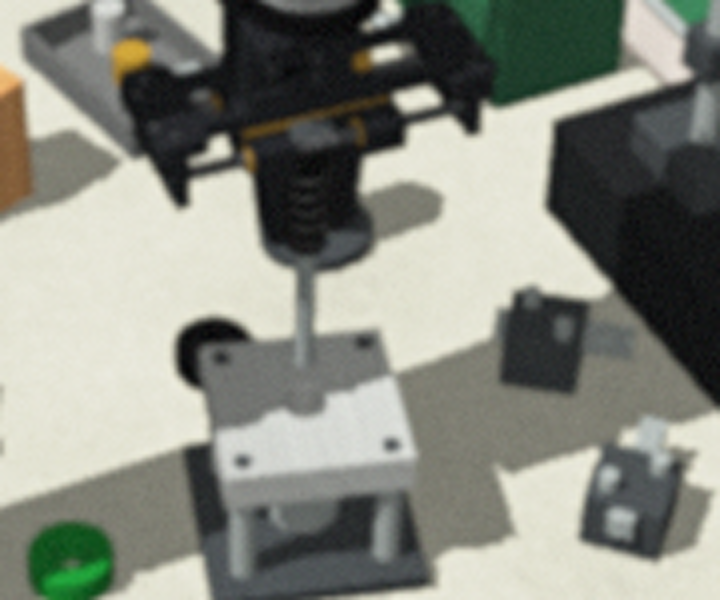

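View pics/ins1t.png

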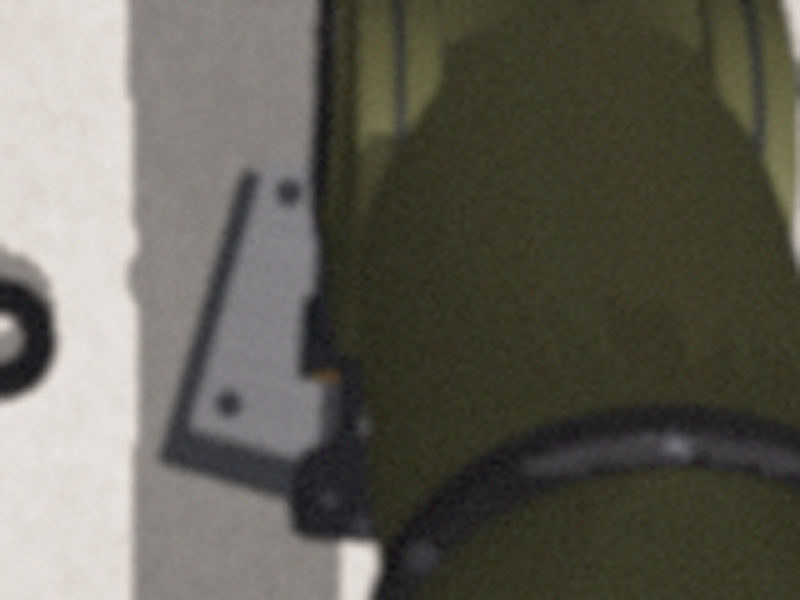

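```bash
cat > ins.py <<'E'
from h import *
from scipy.optimize import least_squares
def ray(n,u,v,zz):
    m=eyes.camera_model(n); R=np.array(m['pose']); d=R[:3,:3]@np.array([(u-m['cx'])/m['fx'],-(v-m['cy'])/m['fy'],-1]); o=R[:3,3]
    return (o+d*(zz-o[2])/d[2])
z=np.load('pics/side.npz'); p=z['p'];g=cv2.cvtColor(p,cv2.COLOR_RGB2GRAY).astype(float)
W=world('side',z['d']); t=r.get_state()['tool_pos']
D=[]
for (a,b) in ((221,358),(365,343),(243,462),(392,445)):
    u0,v0=250+a/4-.4,170+b/4-.4; v,u=np.mgrid[int(round(v0))-3:int(round(v0))+4,int(round(u0))-3:int(round(u0))+4]
    G=g[v,u]; w=np.clip(np.percentile(G,70)*.85-G,0,None); uu=(u*w).sum()/w.sum(); vv=(v*w).sum()/w.sum()
    D.append(ray('side',uu,vv,.105)[:2]); print('dot',uu.round(2),vv.round(2),D[-1].round(4))
D=np.array(D); print('sides',[np.linalg.norm(D[i]-D[j]).round(4) for i,j in((0,1),(2,3),(0,2),(1,3),(0,3),(1,2))],'centre',D.mean(0).round(4))
# stem axis
ok=(z['d']>0)&(np.hypot(W[...,0]-t[0],W[...,1]-t[1])<.016)&(W[...,2]>t[2]-.12)&(W[...,2]<t[2]-.04)
P=W[ok]
def f(a):
    cx=a[0]+a[2]*(P[:,2]-t[2]+.1); cy=a[1]+a[3]*(P[:,2]-t[2]+.1)
    return np.hypot(P[:,0]-cx,P[:,1]-cy)-.006
s=least_squares(f,[t[0],t[1],0,0],loss='soft_l1',f_scale=.001); print('stem at tip-ish, slopes',s.x.round(4),len(P),np.abs(s.fun).mean(),'tcp',t.round(4),'minz',P[:,2].min()-t[2])
# image-edge stem axis: for each row, stem pixels centroid
v,u=np.where(ok)
rows=[(vv,u[v==vv].mean(),(v==vv).sum()) for vv in np.unique(v)]; print([(int(a),round(b,2),int(c)) for a,b,c in rows])
E
python3 ins.py
```

```text
dot 304.71 258.71 [0.5091 0.0091]
dot 340.58 255.12 [ 0.5917 -0.0163]
dot 310.2 284.9 [ 0.4845 -0.0742]
dot 347.42 280.77 [ 0.567  -0.0988]
sides [np.float64(0.0864), np.float64(0.086), np.float64(0.0869), np.float64(0.0861), np.float64(0.1225), np.float64(0.1218)] centre [ 0.5381 -0.0451]
stem at tip-ish, slopes [ 0.5375 -0.0454  0.0088  0.0076] 127 0.0013035685777613472 tcp [ 0.5371 -0.0433  0.2625] minz -0.11937890736703238
[(233, np.float64(324.0), 1), (234, np.float64(325.5), 4), (235, np.float64(326.0), 5), (236, np.float64(326.0), 5), (237, np.float64(326.0), 5), (238, np.float64(326.0), 5), (239, np.float64(326.0), 5), (240, np.float64(326.0), 5), (241, np.float64(326.0), 5), (242, np.float64(326.0), 5), (243, np.float64(326.0), 5), (244, np.float64(326.0), 5), (245, np.float64(326.0), 5), (246, np.float64(326.0), 5), (247, np.float64(326.0), 5), (248, np.float64(326.0), 5), (249, np.float64(326.0), 5), (250, np.float64(326.0), 5), (251, np.float64(326.0), 5), (252, np.float64(326.0), 5), (253, np.float64(326.0), 5), (254, np.float64(326.0), 5), (255, np.float64(326.0), 5), (256, np.float64(326.0), 5), (257, np.float64(326.0), 5), (258, np.float64(326.25), 4), (259, np.float64(326.0), 3)]
```

Side camera: guide-hole centre from the four screws (86 mm square, as it must be) is (0.5381, -0.0451). The stem axis is at (0.5375, -0.0454), tilt below 0.01 rad. They agree within 1 mm, so I'll lower it.

Request:
{"fn": "servo_tool", "kwargs": {"deltas": [{"dx": 0, "dy": 0.01, "dz": 0.1, "ax": 0, "ay": 0, "az": 0, "hand": 10}, {"dx": 0, "dy": 0.01, "dz": 0.25, "ax": 0, "ay": 0, "az": 0, "hand": 10}, {"dx": 0, "dy": 0.01, "dz": 0.4, "ax": 0, "ay": 0, "az": 0, "hand": 10}, {"dx": 0, "dy": 0.01, "dz": 0.55, "ax": 0, "ay": 0, "az": 0, "hand": 10}, {"dx": 0, "dy": 0.01, "dz": 0.7, "ax": 0, "ay": 0, "az": 0, "hand": 10}, {"dx": 0, "dy": 0.01, "dz": 0.85, "ax": 0, "ay": 0, "az": 0, "hand": 10}, {"dx": 0, "dy": 0.01, "dz": 1.0, "ax": 0, "ay": 0, "az": 0, "hand": 10}, {"dx": 0, "dy": 0.01, "dz": 1.15, "ax": 0, "ay": 0, "az": 0, "hand": 10}, {"dx": 0, "dy": 0.01, "dz": 1.28, "ax": 0, "ay": 0, "az": 0, "hand": 10}, {"dx": 0, "dy": 0.01, "dz": 1.36, "ax": 0, "ay": 0, "az": 0, "hand": 10}]}}

```text
clock: 15.3
tool_pos: [0.5374, -0.0433, 0.18]
eef_rot: [0.731, 0.682, -0.0, -0.0]
contact_force: [0.1, 0.4, -1.1]
opening: 0.262
```

Request:
{"fn": "servo_tool", "kwargs": {"deltas": [{"dx": 0, "dy": 0, "dz": 0, "ax": 0, "ay": 0, "az": 0, "hand": 10}, {"dx": 0, "dy": 0, "dz": 0, "ax": 0, "ay": 0, "az": 0, "hand": 10}, {"dx": 0, "dy": 0, "dz": 0, "ax": 0, "ay": 0, "az": 0, "hand": 10}, {"dx": 0, "dy": 0, "dz": 0, "ax": 0, "ay": 0, "az": 0, "hand": 10}]}}

```text
clock: 15.8
tool_pos: [0.5376, -0.0433, 0.1808]
eef_rot: [0.731, 0.682, 0.0, 0.0]
contact_force: [-0.5, 0.7, -2.2]
opening: 0.257
```

```bash
python3 - <<'E'
from h import *
q,_=snap('side')
a=cv2.resize(q[215:325,280:380],(500,550),interpolation=cv2.INTER_CUBIC)
b=cv2.resize(q[325:405,340:420],(300,300),interpolation=cv2.INTER_CUBIC)
save(np.hstack([a,np.vstack([b,np.zeros((250,300,3),np.uint8)])]),'pics/final.png')
z=np.load('pics/side.npz');W=world('side',z['d']);t=r.get_state()['tool_pos']
from cyl import fit
print('stem',fit('side',t[:2],.006,.108,.138,.014),'handle?',fit('side',t[:2],.012,.147,.153,.02))
m=(abs(W[...,0]-.538)<.012)&(abs(W[...,1]+.0454)<.012)&(W[...,2]>.04)&(W[...,2]<.078); print('stem under plate pts',m.sum(), W[m].min(0) if m.any() else '')
print(np.abs(r.get_state()['qd']).max())
E
python3 go.py 0.5375 -0.0433 0.181 -4
```

```text
stem (array([ 0.5378, -0.0454]), 47, np.float64(0.0017)) handle? (array([ 0.5378, -0.0447]), 20, np.float64(0.0015))
stem under plate pts 0 
0.002865575857803798
t 15.85 pos [ 0.5375 -0.0433  0.1807] q [-0.02  0.7   0.03  1.91 -0.04  0.53 -0.03] F [ 0.04 -0.84 -1.39] open 22.9 yaw now -3.96
d [ 0.    -0.    -0.005] a [ 0.003 -0.001  0.006]
```

View pics/final.png

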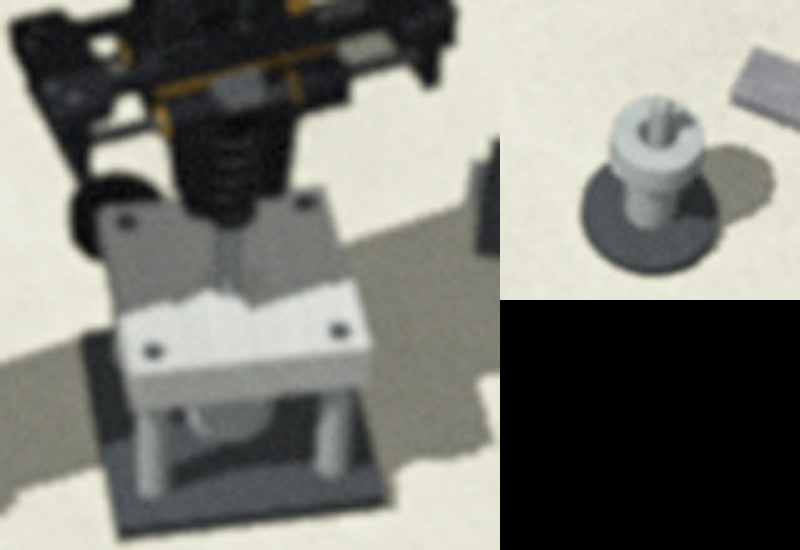

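```bash
python3 -c "
from plant import r
print(r.finish_job()); s=r.get_state(); print(s['clock'],s['tool_pos'],s['contact_force'],s['opening'])"
```

```text
the job is handed in; nothing more can be done
None
the job is handed in; nothing more can be done
```

I hung the setting ring on the free post and let go of it. I then drew the probe rod out of its block, lowered it through the guide hole, and handed the job in at about 15.9 s of the 64 s, still holding it. The hand-in reported no verdict.

- **Ring:** it sits flat on the seat. Its top measured about 81 mm against the expected 82 mm, and the last picture shows it still there with the gripper clear.
- **Rod centring:** in the side camera the stem axis was at (0.5378, -0.0454) and the hole centre at (0.5381, -0.0451), so within about 0.5 mm. Tilt was below 0.01 rad when I measured it just above the plate.
- **Rod height:** the tip should be at about 55 mm, 25 mm below the plate. I worked this out from where I gripped the rod, because the tip can't be seen under the plate. A depth reading before lowering put it up to 7 mm higher, which is still within limits.
- **Contact and stillness:** while lowering and holding, the force readings stayed within 1 to 2.5 N of load, roughly the rod's own weight. The joints were still.
- **Camera disagreement:** the two cameras differed by about 2 mm in absolute position, so I did the final centring within the side camera alone.
- **Bystanders:** I didn't measure them afterwards, but the arm and the carried parts stayed clear of them.

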